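Draw out the toner drawer and hold the rear cartridge up level

TASK

The printer's toner drawer has been left half out: pull it out as far as it goes, then lift the rearmost toner cartridge (the one nearest the printer, hidden under the printer's hood until the drawer is out) straight up out of its slot, keeping it level. Finish while holding it: still and level in the air over its slot, its underside well clear above the other three cartridges, so that I can look underneath it and into the empty slot. Leave the drawer fully out, the other cartridges seated and the things on the desk where they are.

Things in the scene. Friction and masses are not known exactly. Their poses are not given: they have to be found in the camera images.
- printer: Fixed white office laser printer with charcoal top, 420 wide, 480 deep, 302 high (panel to 325). Origin: on the desk, middle of its front face. +x points from the front face into the printer (the drawer comes out along -x), +y across it. The opening is 340 wide, 85 to 195 above the desk; the hood above it is flush with the face. The open front cover lies under the drawer, below 50.
- drawer: Black toner tray, 316 wide, rim up to 162 above the desk, four slots one behind another 76 apart, each with a cartridge lying across. Origin: below its front wall's outer face, at desk height; axes as the printer's. Slides along the printer's x only: origin at printer x = 0.06 shut, -0.14 to -0.24 at the start, -0.36 fully out at a hard stop. About 5 N friction plus 8 N per m/s; stays where left.
- drawer_handle (a point): Middle of the drawer's pull handle: a level grey bar 110 long (printer's y), 14 thick, 14 high, centre 143 above the desk, joined by an arm at each end. 42 of free gap behind it to the drawer's front wall (top at 150), free in front and below: pinch it from above with the fingers opened about 50. 49 in front of the drawer's origin; axes as the printer's.
- slot_3 (a point): Middle of the floor of the rearmost slot, 105 above the desk, moving with the drawer: 278 behind the drawer's origin (82 in front of the printer's face when fully out); axes as the printer's.
- cartridge_front: Black toner cartridge in the foremost slot, next to the pull handle. Same shape as cartridge_rear; stays seated.
- cartridge_second: Black toner cartridge in the second slot from the front. Same shape as cartridge_rear; stays seated.
- cartridge_third: Black toner cartridge in the third slot from the front. Same shape as cartridge_rear; stays seated.
- cartridge_rear: Black toner cartridge in the rearmost slot, nearest the printer. 296 long (y), 68 wide (x), 75 high, 0.6-0.9 kg, balanced. Origin: centre of underside, seated 105 above desk; axes as the printer's. The middle 128 of its length is only 42 high, bridged by a grey handle bar along y over the origin: 107 long, 14 thick, 60 to 75 above the underside, open below. Pinch it from above, closing along x.
- mug: White mug, 82 across, 95 high, standing on the desk; origin under its centre. Leave alone.
- stapler: Black stapler, 150 long, 55 high, on the desk; origin under its centre, long along its x. Leave alone.
- pen_pot: Dark steel pen pot, 80 across, 100 high (pens to 170), on the desk; origin under its centre. Leave alone.

How it is judged:
On the way, in this order (a step that is already met when the one before it is completed fails the run):
1. the toner drawer is drawn fully out (x of drawer in the frame of printer below -0.35 m), for 0.2 s.
2. the rear cartridge is lifted clear of the drawer and above the other cartridges (height (world z) of cartridge_rear above 0.19 m and contact force between cartridge_rear and the fingers above 1 N and contact force between cartridge_rear and printer below 0.3 N and contact force between cartridge_rear and drawer below 0.3 N and contact force between cartridge_rear and cartridge_front below 0.3 N and contact force between cartridge_rear and cartridge_second below 0.3 N and contact force between cartridge_rear and cartridge_third below 0.3 N), for 0.2 s.
At the end, for the whole second after the job is handed in: Drawer within 10 mm of fully out; rear cartridge in the fingers, underside over 190 mm up, touching nothing else, tilt under 0.10 rad, within 50 mm of its slot in plan, under 20 mm/s and 0.10 rad/s; the others seated (underside below 112 mm, tilt under 0.08 rad) (all of step 2 and x of drawer in the frame of printer below -0.35 m and angle between cartridge_rear's own z axis and vertical below 0.1 rad and linear speed of cartridge_rear below 0.02 m/s and angular speed of cartridge_rear below 0.1 rad/s and horizontal distance between cartridge_rear and slot_3 below 0.05 m and height (world z) of each of cartridge_front, cartridge_second, cartridge_third below 0.112 m and angle between each of cartridge_front, cartridge_second, cartridge_third's own z axis and vertical below 0.08 rad); the arm keeps its last pose, push and grip.
It fails at once if the rear cartridge is tipped by more than 0.26 rad (15 degrees) (angle between cartridge_rear's own z axis and vertical above 0.26 rad).
It fails at once if another cartridge is lifted by more than 20 mm or tipped by more than 0.2 rad (height (world z) of any of cartridge_front, cartridge_second, cartridge_third above 0.125 m or angle between any of cartridge_front, cartridge_second, cartridge_third's own z axis and vertical above 0.2 rad).
It fails at once if the mug, the stapler or the pen pot is shifted by more than 30 mm or tipped over (distance of any of mug, stapler, pen_pot from where it was at the start of the episode above 0.03 m or angle between any of mug, stapler, pen_pot's own z axis and vertical above 0.3 rad).
It also fails if it takes over 51 s, if anything falls off the work surface, if the arm or the gripper's body presses on something with over 40 N, if the wrist force passes 120 N, or if a joint passes its speed limit or range.

ROBOT

A 6-joint arm with a two-finger parallel gripper is mounted at the origin on the work surface. World frame = base frame: x ahead of the robot, y to its left, z up, the work surface at z = 0. Lengths are in m, angles in rad, forces in N, time in s.
With the tool pointing down it reaches from about 0.425 to 0.95 m from the base axis. Payload 3.5 kg.
Tool frame: the origin (TCP) lies at the very end of the fingers, on their centre line; the grasp point (between the pads) lies 19 mm behind it (grip_depth is the distance from the TCP to the grasp point, in m); x points along the fingers, z is the direction in which the jaws open and shut, and the axes are right-handed (so a half turn about x gives the same grasp; the last joint's range is limited). The gripper opens to 85 mm and grips with 20 to 120 N. Pads are 22 mm wide; open, the fingers measure 114 mm over their backs; the gripper's body (76 mm by 85 mm) begins 54 mm behind the grasp point. The pads swing forward as they close: fully open they stand 13 mm farther back than shut.
Start: joints at [-1.258, 0.286, 1.577, -0, 1.279, -0.15], TCP at [0.301, -0.604, 0.203] pointing down, gripper open.
Joint ranges: [-2.77, 2.77], [-0.9, 2.22], [0.21, 2.48], [-1.53, 4.67], [0.24, 2.81], [-2.84, 2.84]. Speed limits (rad/s): [2.79, 2.79, 3.14, 3.14, 3.14, 3.14].

INTERFACE

Orientations are given as a unit quaternion [x, y, z, w].
In Python, from plant import get_state, read_camera, calibration, sign_off, recognise, grip_depth gives the robot as it stands. The module is installed in compiled form; this text tells all that it offers.
- The arm moves only by the tool servo_tool, never from a script. Its argument "deltas" is a list that holds one entry, the list of rows, each a list of 4 numbers: the shift along the world's x, y, z scaled (see below), then the turn about the world's z scaled (see below). In form: [[[tx, ty, tz, spin], ...]]. A call has exactly 5 rows; each row is the pose to reach, as a shift and turn from the pose commanded when the call began; what a row does not reach only later rows make up. The controller multiplies each number of a shift by 10 cm and each number of a turn by 90 degrees. A row lasts 1/10 s, in which the tool goes at most 50 mm and 8.59 degrees, less where a joint would pass 70% of its speed; a pose out of reach is approached as far as the arm can. A call with a number of a shift or a turn outside -1 to 1 is refused whole. A call with a gripper value outside its range is refused whole. "claw" is the gripper's target within -1 to 1 (fully open at 1, half-way at 0, shut at -1), set as the call begins (left out, the last holds). The fingers move at their own pace and stop on an object; "force" is the grip in N (left out, the last holds). Time passes only in rows, so rows that repeat a pose let the fingers close, or fill a call up. It gives the time, the measured TCP pose, the force and the opening at its end, in the units of the state.
- get_state(): the state, without advancing time (a new reading comes with each control period).
- read_camera(name): name is "scene" or "side" or "wrist"; returns the picture (384x512x3 uint8, blue, green, red); there is no depth.
- calibration(name): a dict with "intrinsics" (3x3 intrinsics, pixels), "R" (3x3) and "t" (3): a world point X has camera coordinates R X + t; the wrist camera has in their place "T_tool_cam" (4x4, takes a point from camera to tool coordinates, whose origin is the TCP and whose axes are the tool frame's). Camera axes: x right, y down, z forward; pixel columns grow to the right and rows downward; lengths in m; the calibration is good to about 2 mm. A picture is of the moment at which its call begins: read the wrist's pose just before it. calibration takes no time and is no camera call.
- sign_off(): hands the job in, once; it reports no verdict.
Trained networks look in the newest picture that a camera, given by its name, has taken for a name from the list of things; names that differ only in an ending like _2 or _b are one class to them, and where a whole thing is asked for, a point or a joint stands for the part that bears it (a point fixed in the world has none). Each returns a list of dicts, best first, with "p" (0 to 1); they miss things now and then, are a little off and sometimes report something else, mostly with a low value. They report only what shows in the picture. A call takes as long as a camera call.
- recognise(camera, query): "at" ([x, y, z] in m, in world coordinates, good to about 4 mm: the middle of the surface that is visible of it).
The state is a dict: "time": time; "qpos": joint angles; "dq": joint speeds; "joint_efforts": joint torques, N m; "eef_pos": TCP position; "tcp_rot": TCP orientation; "contact_force": force on the tool from outside, world axes, zero at the start; "wrist_torque": the same for the moment, N m; "opening": opening from 0.0 (shut) to 1.0 (fully open).
Only numpy, scipy, OpenCV 4.12 (cv2) and the standard library are available. Lean on these libraries where they do the work, as an engineer would, in place of code of your own. Each camera call takes 0.05 s, during which the arm holds its last target. There are 200 camera calls.

## Working session

There is one attempt and no reset: what is moved stays moved. The work goes in short steps, Python scripts to look and compute and a tool call to move; the robot and the scene stay as the last step left them, time stands still between calls to the robot, and variables do not carry over. Pictures are saved under pics/ and viewed, about 8 in all and at most 12, crops included, and the job is handed in when it is done.

Besides the shell and the picture viewer there is one more tool, called as name(argument=value, ...), one argument or row to a line, values as JSON. servo_tool: Moves the arm, as the interface text tells. Its arguments: {"type":"object","properties":{"deltas":{"type":"array"},"claw":{"type":"number"},"force":{"type":"number"}},"required":["deltas"]}

```bash
mkdir -p pics; cat > h.py <<'E'
import numpy as np, cv2, json
from plant import *
from scipy.spatial.transform import Rotation as Ro
def shot(c,f):
    im=read_camera(c); cv2.imwrite('pics/'+f,im); return im
def rec(c,q,n=3):
    for d in recognise(c,q)[:n]: print(c,q,np.round(d['at'],4),round(d['p'],2))
E
python3 - <<'E'
from h import *
s=get_state(); print({k:np.round(v,3).tolist() for k,v in s.items()}); print(grip_depth)
a=shot('scene','a.png'); b=shot('side','b.png')
cv2.imwrite('pics/ab.png',cv2.resize(np.vstack([a,b]),(450,675))[:675]) 
cv2.imwrite('pics/ab.png',cv2.resize(np.hstack([a,b]),(800,300)))
for c in('scene','side'):
    print(c,{k:np.round(v,3).tolist() for k,v in calibration(c).items()})
    for q in ('drawer_handle','drawer','printer','cartridge_front','mug','stapler','pen_pot'): rec(c,q,4)
print(np.round(calibration('wrist')['T_tool_cam'],3).tolist(), np.round(calibration('wrist')['intrinsics'],1).tolist())
E
```

```text
{'time': 0.0, 'qpos': [-1.258, 0.287, 1.578, -0.0, 1.279, -0.15], 'dq': [0.0, -0.0, 0.0, 0.0, -0.002, 0.001], 'joint_efforts': [0.0, -40.597, -29.263, -0.0, 0.006, 0.0], 'eef_pos': [0.301, -0.603, 0.201], 'tcp_rot': [0.373, 0.602, -0.371, 0.601], 'contact_force': [1.117, -0.698, -0.971], 'wrist_torque': [0.039, -0.013, -0.004], 'opening': 1.001}
0.0187
scene {'intrinsics': [[383.719, 0.0, 261.238], [0.0, 383.719, 189.482], [0.0, 0.0, 1.0]], 'R': [[-0.969, 0.245, -0.003], [0.235, 0.925, -0.298], [-0.07, -0.289, -0.955]], 't': [0.525, -0.097, 1.299]}
scene drawer [0.5693 0.0246 0.151 ] 0.82
scene drawer [ 0.6904 -0.3223  0.0721] 0.63
scene printer [0.5677 0.3606 0.3022] 0.81
scene cartridge_front [0.5685 0.0673 0.1717] 0.67
scene mug [ 0.5886 -0.4167  0.0581] 0.7
scene stapler [ 0.4107 -0.4064  0.0539] 0.58
scene stapler [0.5681 0.0667 0.1733] 0.18
scene pen_pot [ 0.6908 -0.3216  0.0733] 0.76
scene pen_pot [0.5695 0.1454 0.1736] 0.56
side {'intrinsics': [[389.38, 0.0, 244.542], [0.0, 389.38, 189.742], [0.0, 0.0, 1.0]], 'R': [[0.099, 0.995, 0.004], [0.95, -0.094, -0.297], [-0.295, 0.034, -0.955]], 't': [-0.036, -0.507, 1.486]}
side drawer_handle [0.6029 0.0241 0.1485] 0.77
side drawer [0.5995 0.0261 0.1523] 0.57
side printer [0.6157 0.4217 0.3026] 0.58
side cartridge_front [0.5796 0.0562 0.1765] 0.95
side cartridge_front [0.6023 0.0249 0.1499] 0.39
side mug [ 0.5925 -0.4289  0.0467] 0.67
side stapler [ 0.416  -0.4169  0.0493] 0.96
side pen_pot [ 0.6835 -0.3147  0.0576] 0.94
[[-0.0, -0.322, 0.947, -0.171], [0.0, -0.947, -0.322, 0.083], [1.0, 0.0, 0.001, 0.0], [0.0, 0.0, 0.0, 1.0]] [[321.5, 0.0, 259.1], [0.0, 321.5, 188.4], [0.0, 0.0, 1.0]]
```

View pics/ab.png

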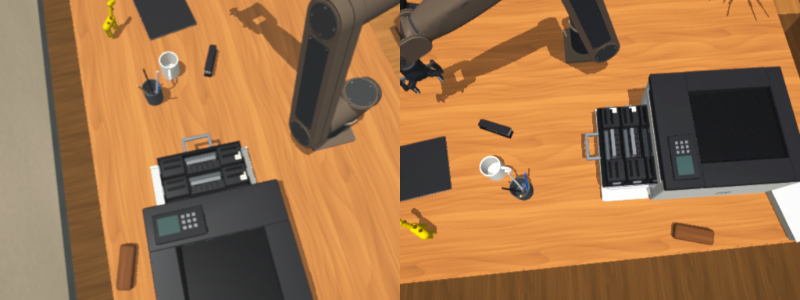

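The scene view shows the drawer coming out roughly along world −y, with its handle at about (253,177) in scene and (241,187) in side. The mug, pen pot and stapler lie beyond it. I'll zoom in for pixel measurements.

```bash
python3 - <<'E'
import cv2,numpy as np
a=cv2.imread('pics/a.png')[160:285,180:340]; b=cv2.imread('pics/b.png')[115:265,225:345]
A=cv2.resize(a,None,fx=5,fy=5,interpolation=cv2.INTER_CUBIC)[:600]; cv2.imwrite('pics/a2.png',A)
B=cv2.resize(b,None,fx=4,fy=4,interpolation=cv2.INTER_CUBIC); cv2.imwrite('pics/b2.png',B)
E
```

```text
(no output)
```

View pics/a2.png

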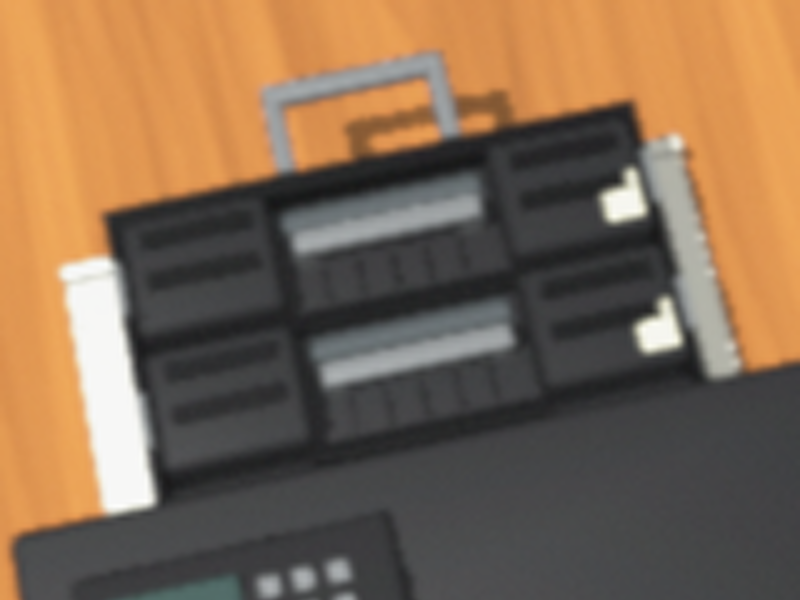

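View pics/b2.png

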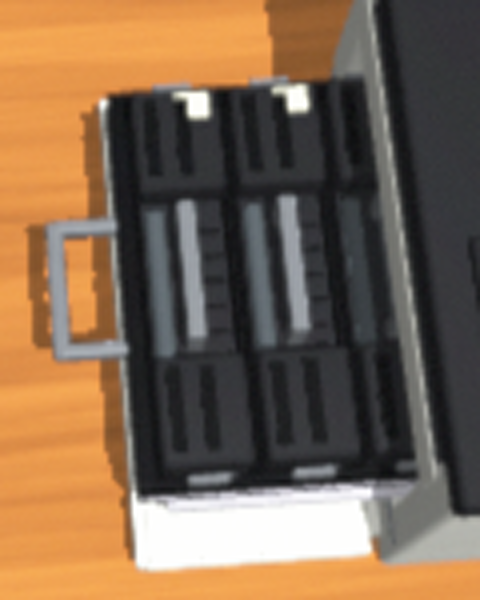

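Pixels read off the crops:

| Feature | Scene crop | Side crop |
|---|---|---|
| Handle bar ends | (270,95), (437,62) | (64,350), (56,229) |
| Light bar on front cartridge | (292,243), (483,207) | (196,337), (187,201) |
| Light bar on second cartridge | (322,375), (515,334) | (300,330), (288,196) |

Next I triangulate these.

```bash
cat >> h.py <<'E'
def P(c):
    k=calibration(c); return k['intrinsics']@np.c_[k['R'],np.reshape(k['t'],3)]
def tri(p,q,c1='scene',c2='side'):
    X=cv2.triangulatePoints(P(c1),P(c2),np.float64(p),np.float64(q)).ravel(); return X[:3]/X[3]
E
python3 - <<'E'
from h import *
fa=lambda u,v:((u+.5)/5-.5+180,(v+.5)/5-.5+160)
fb=lambda u,v:((u+.5)/4-.5+225,(v+.5)/4-.5+115)
for n,p,q in [('handle',[(270,95),(437,62)],[(64,350),(56,229)]),('c1',[(292,243),(483,207)],[(196,337),(187,201)]),('c2',[(322,375),(515,334)],[(300,330),(288,196)]),('rimfront',[(108,215),(632,105)],[(140,495),(110,95)])]:
    e=[tri(fa(*a),fb(*b)) for a,b in zip(p,q)]; d=e[0]-e[1]
    print(n,np.round(e,4).tolist(),'mid',np.round((e[0]+e[1])/2,4),'len',round(np.linalg.norm(d),4),'angle of +len',round(np.degrees(np.arctan2(d[1],d[0])),2))
for c in('scene','side'):
    k=calibration(c); print(c,-np.array(k['R']).T@np.reshape(k['t'],3))
s=get_state(); R=Ro.from_quat(s['tcp_rot']).as_matrix(); print(np.round(R,3))
E
```

```text
handle [[0.6152, -0.0374, 0.1506], [0.5157, -0.0347, 0.1436]] mid [ 0.5654 -0.036   0.1471] len 0.0998 angle of +len -1.52
c1 [[0.6225, 0.0593, 0.1763], [0.5145, 0.0652, 0.1731]] mid [0.5685 0.0623 0.1747] len 0.1082 angle of +len -3.15
c2 [[0.6239, 0.1357, 0.1746], [0.5171, 0.1407, 0.1739]] mid [0.5705 0.1382 0.1742] len 0.1069 angle of +len -2.66
rimfront [[0.7247, 0.0069, 0.1344], [0.4103, 0.0191, 0.1456]] mid [0.5675 0.013  0.14  ] len 0.3148 angle of +len -2.22
scene [0.62260011 0.33682928 1.21306362]
side [ 0.92356575 -0.06099578  1.26925655]
[[-0.     0.895  0.446]
 [-0.     0.446 -0.895]
 [-1.    -0.     0.   ]]
```

The geometry matches the text. The printer's x axis points at about 87.8° in the world, the handle's middle is at about (0.565, −0.036, 0.147) and the drawer origin is at about (0.567, 0.013). Now I raise the arm and travel to above the handle.

servo_tool(
  deltas=[
    [[0,0,0.2,-0.016],[0,0,0.4,-0.032],[0,0,0.6,-0.048],[0,0,0.8,-0.064],[0,0,1.0,-0.08]],
  ],
  claw=0.2,
  force=40,
)

```text
time: 1.3
eef_pos: [0.3013, -0.6039, 0.3035]
tcp_rot: [0.409, 0.577, -0.409, 0.577]
contact_force: [0.5, 0.3, 0.3]
opening: 0.601
```

servo_tool(
  deltas=[
    [[0.09,0.19,0,-0.008],[0.18,0.38,0,-0.016],[0.26,0.57,0,-0.024],[0.35,0.76,0,-0.032],[0.44,0.95,0,-0.04]],
  ],
)

```text
time: 1.8
eef_pos: [0.3456, -0.5082, 0.3027]
tcp_rot: [0.427, 0.563, -0.427, 0.564]
contact_force: [-0.0, -0.1, -0.5]
opening: 0.599
```

servo_tool(
  deltas=[
    [[0.09,0.19,0,-0.008],[0.18,0.38,0,-0.016],[0.26,0.57,0,-0.024],[0.35,0.76,0,-0.032],[0.44,0.95,0,-0.04]],
  ],
)

```text
time: 2.3
eef_pos: [0.3896, -0.4131, 0.3028]
tcp_rot: [0.445, 0.55, -0.445, 0.55]
contact_force: [-0.1, -0.2, 0.5]
opening: 0.599
```

servo_tool(
  deltas=[
    [[0.09,0.19,0,-0.008],[0.18,0.38,0,-0.016],[0.26,0.57,0,-0.024],[0.35,0.76,0,-0.032],[0.44,0.95,0,-0.04]],
  ],
)

```text
time: 2.8
eef_pos: [0.4337, -0.3182, 0.3028]
tcp_rot: [0.462, 0.535, -0.462, 0.536]
contact_force: [-0.7, 0.6, 0.4]
opening: 0.601
```

servo_tool(
  deltas=[
    [[0.09,0.19,0,-0.008],[0.18,0.38,0,-0.016],[0.26,0.57,0,-0.024],[0.35,0.76,0,-0.032],[0.44,0.95,0,-0.04]],
  ],
)

```text
time: 3.3
eef_pos: [0.4777, -0.2232, 0.3028]
tcp_rot: [0.478, 0.521, -0.478, 0.521]
contact_force: [1.3, -0.3, 0.3]
opening: 0.598
```

servo_tool(
  deltas=[
    [[0.09,0.19,0,-0.008],[0.18,0.38,0,-0.016],[0.26,0.57,0,-0.024],[0.35,0.76,0,-0.032],[0.44,0.95,0,-0.04]],
  ],
)

```text
time: 3.8
eef_pos: [0.5216, -0.1281, 0.3028]
tcp_rot: [0.494, 0.505, -0.494, 0.506]
contact_force: [1.2, 0.2, 0.7]
opening: 0.598
```

servo_tool(
  deltas=[
    [[0.09,0.19,0,-0.008],[0.18,0.38,0,-0.016],[0.26,0.57,0,-0.024],[0.35,0.76,0,-0.032],[0.44,0.95,0,-0.04]],
  ],
)

```text
time: 4.3
eef_pos: [0.5656, -0.0332, 0.3028]
tcp_rot: [0.51, 0.49, -0.51, 0.49]
contact_force: [0.7, -0.9, 0.4]
opening: 0.602
```

```bash
cat >> h.py <<'E'
def wrist():
    s=get_state(); T=np.eye(4); T[:3,:3]=Ro.from_quat(s['tcp_rot']).as_matrix(); T[:3,3]=s['eef_pos']
    k=calibration('wrist'); M=np.linalg.inv(T@np.array(k['T_tool_cam'])); return np.array(k['intrinsics'])@M[:3],s
def proj(Pm,X):
    p=Pm@np.append(X,1); return p[:2]/p[2]
def onplane(Pm,uv,z):
    H=np.linalg.inv(np.c_[Pm[:,0],Pm[:,1],Pm[:,2]*z+Pm[:,3]]); w=H@[uv[0],uv[1],1]; return w[:2]/w[2]
E
python3 - <<'E'
from h import *
Pm,s=wrist(); im=shot('wrist','w1.png'); np.save('w1.npy',Pm)
rec('wrist','drawer_handle'); rec('wrist','cartridge_front')
for e in ((.6152,-.0374,.15),(.5157,-.0347,.15)): print(np.round(proj(Pm,e),1))
ps=P('scene'); 
for u,v in((15,540),(800,365)): print('hood edge',onplane(ps,((u+.5)/5-.5+180,(v+.5)/5-.5+160),.302))
print(s['wrist_torque'],s['eef_pos'])
E
```

```text
wrist drawer_handle [0.5811 0.0099 0.1518] 0.69
wrist cartridge_front [0.6163 0.0535 0.1708] 0.62
[261.2 115.1]
[262.2 208.5]
hood edge [0.78117066 0.20091191]
hood edge [0.40007184 0.21213193]
[-0.01309285  0.04072635  0.03407386] [ 0.56563865 -0.03315009  0.30277258]
```

View pics/w1.png

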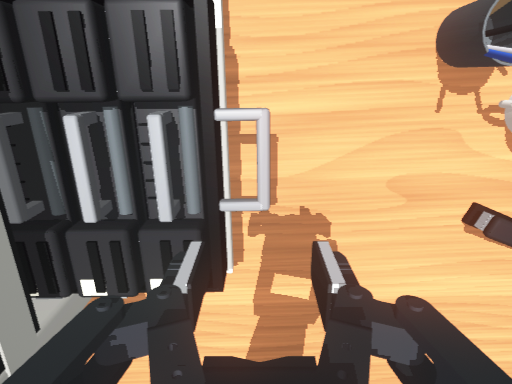

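The wrist view shows the handle bar at column 264, running vertically from row 112 to 208 and parallel to the jaws. That puts it at y≈−0.038. The printer face is at y≈0.207, so about 165 mm of travel remains. Now I descend and pinch.

servo_tool(
  deltas=[
    [[0,-0.05,-0.2,0],[0,-0.05,-0.4,0],[0,-0.05,-0.6,0],[0,-0.05,-0.8,0],[0,-0.05,-0.95,0]],
  ],
)

```text
time: 4.95
eef_pos: [0.5646, -0.0399, 0.2062]
tcp_rot: [-0.51, -0.49, 0.51, -0.489]
contact_force: [-0.1, 0.1, -0.8]
opening: 0.603
```

servo_tool(
  deltas=[
    [[0,0,-0.2,0],[0,0,-0.4,0],[0,0,-0.6,0],[0,0,-0.75,0],[0,0,-0.83,0]],
  ],
)

```text
time: 5.45
eef_pos: [0.5646, -0.0392, 0.1231]
tcp_rot: [-0.51, -0.49, 0.51, -0.489]
contact_force: [-0.8, 0.0, 0.4]
opening: 0.6
```

servo_tool(
  deltas=[
    [[0,0,0,0],[0,0,0,0],[0,0,0,0],[0,0,0,0],[0,0,0,0]],
  ],
  claw=-1,
  force=50,
)

```text
time: 5.95
eef_pos: [0.5658, -0.039, 0.1254]
tcp_rot: [0.51, 0.49, -0.51, 0.49]
contact_force: [0.1, 0.2, 0.2]
opening: 0.001
```

servo_tool(
  deltas=[
    [[0,0,0,0],[0,0,0,0],[0,0,0,0],[0,0,0,0],[0,0,0,0]],
  ],
)

```text
time: 6.45
eef_pos: [0.5654, -0.0389, 0.1246]
tcp_rot: [-0.51, -0.49, 0.51, -0.49]
contact_force: [-0.4, 0.1, -0.1]
opening: 0.003
```

The fingers shut completely (opening 0), so the bar isn't between them. I'll look.

```bash
python3 - <<'E'
from h import *
Pm,s=wrist(); im=shot('wrist','w2.png'); np.save('w2.npy',Pm)
b=shot('side','b3.png')[90:290,200:400]
cv2.imwrite('pics/c3.png',np.hstack([cv2.resize(im,(400,300)),cv2.resize(b,(300,300),interpolation=cv2.INTER_CUBIC)]))
rec('wrist','drawer_handle');rec('side','drawer_handle')
E
```

```text
wrist drawer_handle [0.6134 0.0081 0.1525] 0.91
side drawer_handle [0.6345 0.0571 0.149 ] 0.7
side drawer_handle [0.5899 0.0603 0.1765] 0.26
```

View pics/c3.png

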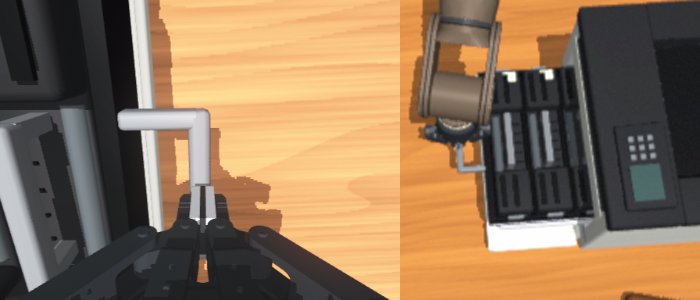

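```bash
python3 - <<'E'
from h import *
im=cv2.imread('pics/w2.png'); cv2.imwrite('pics/w2z.png',cv2.resize(im[190:330,190:330],(560,560),interpolation=cv2.INTER_CUBIC))
Pm=np.load('w2.npy'); 
for z in (.11,.1246,.1433,.15): print(z,proj(Pm,(.5654,-.039,z)), proj(Pm,(.6152,-.039,z)))
E
```

```text
0.11 [258.89261268 218.58290557] [255.48004737 140.04561494]
0.1246 [258.86739884 228.79093208] [255.17960279 144.91938379]
0.1433 [258.82915628 244.27374628] [254.71659056 152.43030178]
0.15 [258.81345536 250.63039454] [254.52388969 155.5562676 ]
```

View pics/w2z.png

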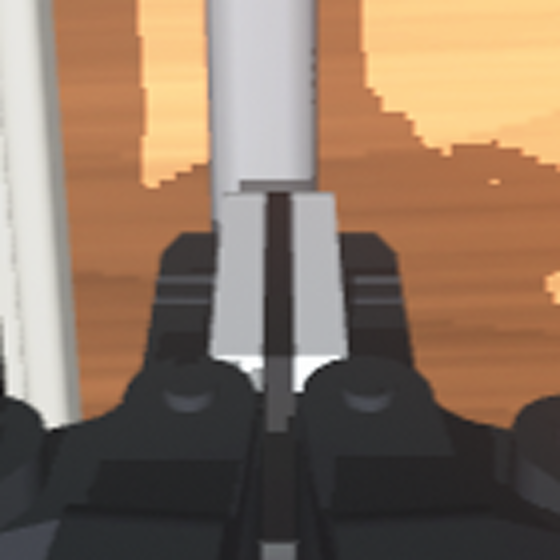

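The zoom shows the pads shut, with their tips at row 237. The bar is 26 px wide and passes beneath them. From the finger spacing and the depth in the picture, the real fingertips sit about 30 mm higher than the reported TCP implies, so they closed above the bar. I'll reopen, go 30 mm lower and close again. The space below the bar is free, so this is safe either way.

servo_tool(
  deltas=[
    [[0,0,0,0],[0,0,0,0],[0,0,0,0],[0,0,0,0],[0,0,0,0]],
  ],
  claw=0.2,
)

```text
time: 7.15
eef_pos: [0.5654, -0.039, 0.1246]
tcp_rot: [0.51, 0.49, -0.51, 0.49]
contact_force: [-0.8, -0.1, -0.2]
opening: 0.602
```

servo_tool(
  deltas=[
    [[0,0.01,-0.06,0],[0,0.01,-0.12,0],[0,0.01,-0.18,0],[0,0.01,-0.24,0],[0,0.01,-0.3,0]],
  ],
)

```text
time: 7.65
eef_pos: [0.5651, -0.0379, 0.0938]
tcp_rot: [-0.51, -0.49, 0.51, -0.49]
contact_force: [1.1, -0.3, -0.0]
opening: 0.601
```

servo_tool(
  deltas=[
    [[0,0,0,0],[0,0,0,0],[0,0,0,0],[0,0,0,0],[0,0,0,0]],
  ],
  claw=-1,
  force=50,
)

```text
time: 8.15
eef_pos: [0.5656, -0.0376, 0.0949]
tcp_rot: [0.51, 0.49, -0.509, 0.49]
contact_force: [0.7, 2.4, -0.2]
opening: 0.152
```

It's gripped: opening 0.152, or 13 mm, which matches the bar. Now I pull along −x of the printer.

servo_tool(
  deltas=[
    [[-0.005,-0.14,0,0],[-0.01,-0.28,0,0],[-0.015,-0.42,0,0],[-0.02,-0.56,0,0],[-0.025,-0.7,0,0]],
  ],
)

```text
time: 8.65
eef_pos: [0.5635, -0.107, 0.0949]
tcp_rot: [0.511, 0.49, -0.509, 0.49]
contact_force: [3.2, 6.1, -0.6]
opening: 0.156
```

servo_tool(
  deltas=[
    [[-0.005,-0.14,0,0],[-0.01,-0.28,0,0],[-0.015,-0.42,0,0],[-0.02,-0.56,0,0],[-0.025,-0.7,0,0]],
  ],
)

```text
time: 9.15
eef_pos: [0.5615, -0.177, 0.0949]
tcp_rot: [0.511, 0.49, -0.508, 0.49]
contact_force: [4.1, 6.4, -1.4]
opening: 0.155
```

servo_tool(
  deltas=[
    [[0,-0.04,0,0],[0,-0.08,0,0],[-0.005,-0.12,0,0],[-0.005,-0.16,0,0],[-0.005,-0.18,0,0]],
  ],
)

```text
time: 9.65
eef_pos: [0.561, -0.1949, 0.0949]
tcp_rot: [0.511, 0.49, -0.509, 0.49]
contact_force: [4.5, 5.8, -0.8]
opening: 0.149
```

servo_tool(
  deltas=[
    [[0,-0.02,0,0],[0,-0.04,0,0],[0,-0.05,0,0],[0,-0.06,0,0],[0,-0.06,0,0]],
  ],
)

```text
time: 10.15
eef_pos: [0.5608, -0.2007, 0.0949]
tcp_rot: [0.511, 0.49, -0.509, 0.49]
contact_force: [4.4, 4.8, -0.6]
opening: 0.155
```

servo_tool(
  deltas=[
    [[0,-0.01,0,0],[0,-0.02,0,0],[0,-0.03,0,0],[0,-0.04,0,0],[0,-0.04,0,0]],
  ],
)

```text
time: 10.65
eef_pos: [0.5607, -0.2037, 0.0949]
tcp_rot: [0.511, 0.491, -0.509, 0.489]
contact_force: [3.3, 7.6, -0.3]
opening: 0.153
```

servo_tool(
  deltas=[
    [[0,-0.01,0,0],[0,-0.02,0,0],[0,-0.03,0,0],[0,-0.04,0,0],[0,-0.04,0,0]],
  ],
)

```text
time: 11.15
eef_pos: [0.5606, -0.2034, 0.0949]
tcp_rot: [0.513, 0.493, -0.507, 0.487]
contact_force: [3.7, 17.7, 5.2]
opening: 0.155
```

The hard stop is reached: y stalled at −0.2035 while the force rose to 18 N, after about 166 mm of travel, as predicted. I release, rise and move above the rear cartridge, which I expect at about (0.571, 0.123).

servo_tool(
  deltas=[
    [[0,0.02,0,0],[0,0.03,0,0],[0,0.03,0,0],[0,0.03,0,0],[0,0.03,0,0]],
  ],
  claw=0.15,
)

```text
time: 11.65
eef_pos: [0.5597, -0.2075, 0.0947]
tcp_rot: [-0.51, -0.49, 0.51, -0.49]
contact_force: [-0.7, -0.2, 0.3]
opening: 0.577
```

servo_tool(
  deltas=[
    [[0,0,0.15,0],[0,0,0.35,0],[0,0,0.55,0],[0,0,0.78,0],[0,0,1.0,0]],
  ],
)

```text
time: 12.15
eef_pos: [0.56, -0.2073, 0.197]
tcp_rot: [0.51, 0.489, -0.51, 0.49]
contact_force: [0.7, -0.4, -0.6]
opening: 0.579
```

servo_tool(
  deltas=[
    [[0,0,0.2,0],[0,0,0.4,0],[0,0,0.5,0],[0.02,0.2,0.6,0],[0.02,0.4,0.6,0]],
  ],
)

```text
time: 12.65
eef_pos: [0.5626, -0.1674, 0.257]
tcp_rot: [0.511, 0.488, -0.51, 0.491]
contact_force: [0.2, -0.5, -1.4]
opening: 0.577
```

servo_tool(
  deltas=[
    [[0,0.2,0,0],[0.01,0.4,0,0],[0.01,0.6,0,0],[0.02,0.8,0,0],[0.03,1.0,0,0]],
  ],
)

```text
time: 13.15
eef_pos: [0.5646, -0.0662, 0.2548]
tcp_rot: [-0.51, -0.49, 0.51, -0.49]
contact_force: [0.2, 0.0, 0.3]
opening: 0.57
```

servo_tool(
  deltas=[
    [[0,0.2,0,0],[0.01,0.4,0,0],[0.01,0.6,0,0],[0.02,0.8,0,0],[0.03,1.0,0,0]],
  ],
)

```text
time: 13.65
eef_pos: [0.5677, 0.0337, 0.2549]
tcp_rot: [-0.51, -0.49, 0.51, -0.49]
contact_force: [-0.1, 0.1, -0.1]
opening: 0.574
```

```bash
python3 - <<'E'
from h import *
Pm,s=wrist(); shot('wrist','w3.png'); np.save('w3.npy',Pm)
rec('wrist','cartridge_rear',4)
E
```

```text
wrist cartridge_rear [0.6197 0.1144 0.1752] 0.95
wrist cartridge_rear [0.5545 0.2421 0.134 ] 0.49
```

servo_tool(
  deltas=[
    [[0,0.18,0,0],[0.01,0.36,0,0],[0.01,0.54,0,0],[0.02,0.72,0,0],[0.03,0.88,0,0]],
  ],
  claw=-0.2,
)

```text
time: 14.25
eef_pos: [0.5709, 0.121, 0.2547]
tcp_rot: [-0.51, -0.49, 0.51, -0.49]
contact_force: [-0.5, 0.4, 0.7]
opening: 0.399
```

```bash
python3 - <<'E'
from h import *
Pm,s=wrist(); b=shot('wrist','w4.png'); np.save('w4.npy',Pm)
rec('wrist','cartridge_rear',4); rec('wrist','printer',1)
a=cv2.imread('pics/w3.png'); cv2.imwrite('pics/w34.png',np.hstack([a[40:,:400],b[40:,150:550]]))
print(s['eef_pos']); print(proj(Pm,(.571,.123,.18)),proj(np.load('w3.npy'),(.571,.123,.18)))
E
```

```text
wrist cartridge_rear [0.6013 0.124  0.1752] 0.63
wrist printer [0.6123 0.2076 0.2854] 0.8
[0.57091575 0.12103035 0.25470782]
[256.41665337 188.03235908] [148.37102197 188.27521263]
```

View pics/w34.png

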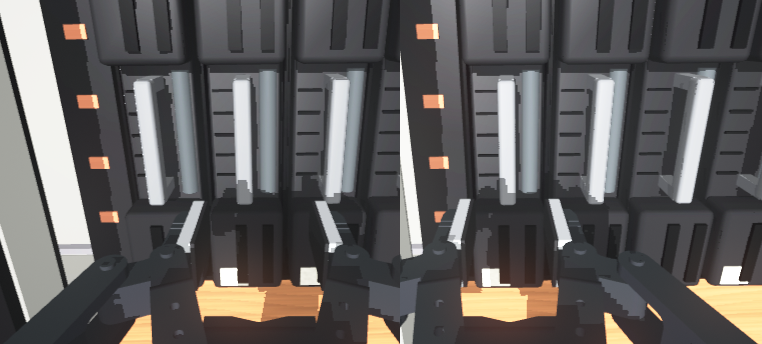

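Both wrist views show the rear cartridge's light bar clear of the printer. In full-frame pixels its ends are at (145,120)/(156,242) in w3 and (257,120)/(258,242) in w4. Now I triangulate from the two wrist positions.

```bash
python3 - <<'E'
from h import *
A,B=np.load('w3.npy'),np.load('w4.npy')
X=cv2.triangulatePoints(A,B,np.float64([[145,156],[120,242]]),np.float64([[257,258],[120,242]])); X=X[:3]/X[3]
print(np.round(X.T,4), X.mean(1)); d=X[:,0]-X[:,1]; print(np.linalg.norm(d),np.degrees(np.arctan2(d[1],d[0])))
print(get_state()['eef_pos'], get_state()['opening'])
E
```

```text
[[0.6242 0.1203 0.1717]
 [0.5224 0.1237 0.1802]] [0.57328148 0.12202856 0.17592441]
0.1022158182238815 -1.9188214821306515
[0.57090275 0.12110364 0.25462993] 0.3930454329829759
```

The bar's middle measures (0.573, 0.122) with its top at about 0.176 and an angle of −1.9°, which agrees with the text (0.180) and the jaw angle. Next I descend, the last part slowly while watching the force.

servo_tool(
  deltas=[
    [[0.02,0.01,-0.18,0],[0.02,0.01,-0.36,0],[0.02,0.01,-0.54,0],[0.02,0.01,-0.72,0],[0.02,0.01,-0.85,0]],
  ],
)

```text
time: 14.9
eef_pos: [0.5724, 0.1209, 0.1682]
tcp_rot: [-0.51, -0.49, 0.511, -0.489]
contact_force: [-0.9, 0.1, -0.4]
opening: 0.399
```

servo_tool(
  deltas=[
    [[0,0,-0.08,0],[0,0,-0.16,0],[0,0,-0.24,0],[0,0,-0.32,0],[0,0,-0.38,0]],
  ],
)

```text
time: 15.4
eef_pos: [0.5729, 0.122, 0.1311]
tcp_rot: [-0.51, -0.49, 0.51, -0.49]
contact_force: [0.3, -0.1, 0.2]
opening: 0.398
```

servo_tool(
  deltas=[
    [[0,0,-0.02,0],[0,0,-0.04,0],[0,0,-0.06,0],[0,0,-0.07,0],[0,0,-0.07,0]],
  ],
)

```text
time: 15.9
eef_pos: [0.5729, 0.122, 0.1247]
tcp_rot: [0.51, 0.49, -0.51, 0.49]
contact_force: [-0.4, -0.8, 0.5]
opening: 0.398
```

No contact yet. Closing with a firm grip.

servo_tool(
  deltas=[
    [[0,0,0,0],[0,0,0,0],[0,0,0,0],[0,0,0,0],[0,0,0,0]],
  ],
  claw=-1,
  force=80,
)

```text
time: 16.4
eef_pos: [0.5731, 0.1225, 0.1249]
tcp_rot: [0.51, 0.49, -0.509, 0.49]
contact_force: [1.0, 3.0, 1.8]
opening: 0.146
```

servo_tool(
  deltas=[
    [[0,0,0,0],[0,0,0,0],[0,0,0,0],[0,0,0,0],[0,0,0,0]],
  ],
)

```text
time: 16.9
eef_pos: [0.5731, 0.1223, 0.125]
tcp_rot: [0.51, 0.49, -0.51, 0.49]
contact_force: [-0.6, 4.5, 2.2]
opening: 0.149
```

```bash
python3 - <<'E'
from h import *
Pm,s=wrist(); b=shot('wrist','w5.png'); np.save('w5.npy',Pm); print(s['opening'],s['contact_force'],s['wrist_torque'])
E
```

```text
0.14948176773063102 [-0.62645388  4.47534307  2.20071806] [ 0.68122654 -0.04483508  0.04662421]
```

View pics/w5.png

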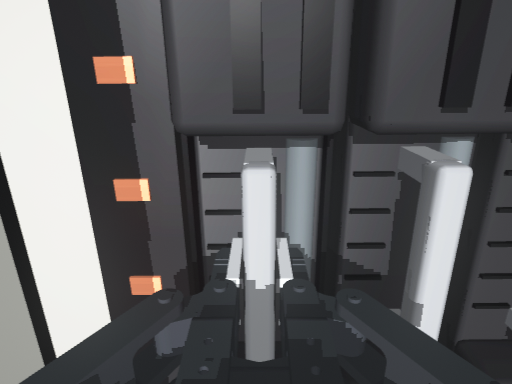

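The picture shows the bar held between both pads (columns 243–275, pads at rows 237–283) and well inside the fingers. I lift gently at first.

servo_tool(
  deltas=[
    [[0,0,0.03,0],[0,0,0.07,0],[0,0,0.11,0],[0,0,0.15,0],[0,0,0.18,0]],
  ],
)

```text
time: 17.45
eef_pos: [0.5725, 0.1217, 0.1423]
tcp_rot: [-0.51, -0.49, 0.51, -0.49]
contact_force: [0.5, 0.5, -8.4]
opening: 0.15
```

servo_tool(
  deltas=[
    [[0,0,0.05,0],[0,0,0.1,0],[0,0,0.15,0],[0,0,0.2,0],[0,0,0.25,0]],
  ],
)

```text
time: 17.95
eef_pos: [0.5729, 0.1221, 0.1682]
tcp_rot: [0.51, 0.49, -0.51, 0.49]
contact_force: [0.5, -0.7, -9.4]
opening: 0.145
```

servo_tool(
  deltas=[
    [[0,0,0.1,0],[0,0,0.2,0],[0,0,0.3,0],[0,0,0.4,0],[0,0,0.48,0]],
  ],
)

```text
time: 18.45
eef_pos: [0.5733, 0.122, 0.2171]
tcp_rot: [0.51, 0.49, -0.509, 0.49]
contact_force: [0.5, -0.1, -8.8]
opening: 0.146
```

servo_tool(
  deltas=[
    [[0,0,0.1,0],[0,0,0.2,0],[0,0,0.29,0],[0,0,0.36,0],[0,0,0.4,0]],
  ],
)

```text
time: 18.95
eef_pos: [0.5732, 0.122, 0.2567]
tcp_rot: [0.51, 0.49, -0.51, 0.49]
contact_force: [-0.6, -0.1, -8.9]
opening: 0.145
```

servo_tool(
  deltas=[
    [[0,0,0,0],[0,0,0,0],[0,0,0,0],[0,0,0,0],[0,0,0,0]],
  ],
)

```text
time: 19.45
eef_pos: [0.5727, 0.122, 0.2552]
tcp_rot: [-0.51, -0.49, 0.51, -0.49]
contact_force: [-0.3, 0.2, -8.4]
opening: 0.15
```

```bash
python3 - <<'E'
from h import *
s=get_state(); print({k:np.round(s[k],3).tolist() for k in('time','eef_pos','tcp_rot','contact_force','wrist_torque','opening','dq')})
w=shot('wrist','w6.png'); a=shot('scene','a6.png'); b=shot('side','b6.png')
for c in('scene','side'): rec(c,'cartridge_rear',4); rec(c,'drawer_handle',1); rec(c,'mug',1); rec(c,'pen_pot',1); rec(c,'stapler',1)
cv2.imwrite('pics/f6.png',np.hstack([cv2.resize(a[130:290,180:380],(400,320)),cv2.resize(b[100:260,170:370],(400,320))]))
E
```

```text
{'time': 19.45, 'eef_pos': [0.573, 0.122, 0.255], 'tcp_rot': [-0.51, -0.49, 0.51, -0.49], 'contact_force': [-0.283, 0.199, -8.366], 'wrist_torque': [0.007, 0.024, 0.023], 'opening': 0.15, 'dq': [-0.001, -0.0, -0.004, 0.0, 0.003, -0.001]}
scene cartridge_rear [0.6256 0.1426 0.2983] 0.87
scene drawer_handle [0.5774 0.1399 0.1317] 0.71
scene mug [ 0.5921 -0.4167  0.0571] 0.6
scene pen_pot [ 0.6889 -0.3231  0.0702] 0.58
scene stapler [ 0.4109 -0.4048  0.0541] 0.74
side cartridge_rear [0.6482 0.1095 0.3018] 0.56
side cartridge_rear [0.6112 0.0325 0.1371] 0.15
side drawer_handle [0.6099 0.0332 0.1359] 0.97
side mug [ 0.5953 -0.4258  0.0466] 0.72
side pen_pot [ 0.683  -0.315   0.0577] 0.78
side stapler [ 0.4153 -0.4168  0.0483] 0.79
```

View pics/f6.png

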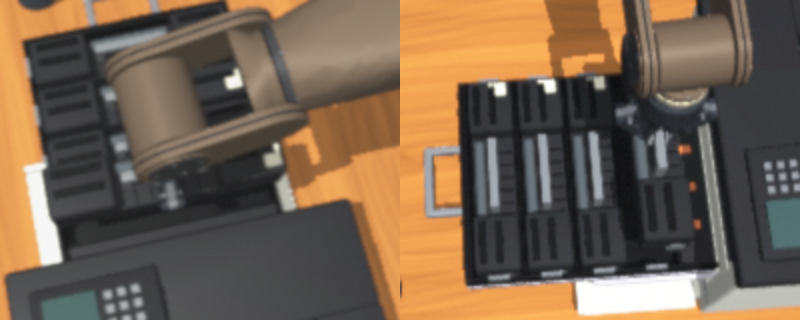

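View pics/w6.png

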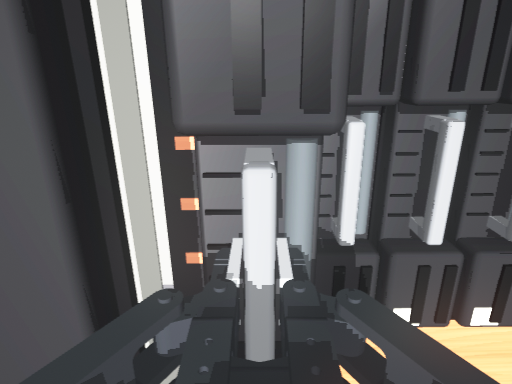

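The held bar sits at exactly the same pixels as at the grasp (columns 243–275), so nothing slipped or tilted. The three other cartridges look seated and the desk items haven't moved. One last check of the drawer's position, then I hand in.

```bash
python3 - <<'E'
from h import *
ps=P('side'); 
for u,v in((28,152),(30,213)): print('handle bar end',onplane(ps,(u/2+170,v/2+100),.147))
w5,w6=[cv2.cvtColor(cv2.imread(f'pics/w{i}.png'),6)[140:360,225:295].astype(float) for i in(5,6)]
print('bar patch shift w5->w6',cv2.phaseCorrelate(w5,w6))
s=get_state(); print(s['time'],s['eef_pos'],s['contact_force'],s['opening'])
sign_off()
E
```

```text
handle bar end [ 0.51529854 -0.20099313]
handle bar end [ 0.61165986 -0.2031636 ]
bar patch shift w5->w6 ((0.047348286062131706, 0.6273210210283082), 0.8624031251376667)
20.1 [0.57287928 0.12203188 0.25563716] [ 0.81393708  0.21552161 -8.61184924] 0.14481362862116495
the job is handed in; nothing more can be done
```

I pulled the drawer out about 166 mm to its hard stop, then lifted the rear cartridge about 131 mm straight up. I handed the job in at 20.1 s while holding it still over its slot. No verdict was reported.

**Last checks**
- **Drawer:** the handle bar measures y ≈ −0.202, against −0.2035 at the stop. The drawer is fully out to within a few mm.
- **Rear cartridge:** it is gripped at about 12.5 mm opening with a steady load of 8.5 N. The bar shifted only 0.6 px in the wrist picture between grasp and lift, so it did not visibly tilt or slip. Its plan position is unchanged from the grasp to within about 1 mm.
- **Height:** from the lift I work out an underside height of about 235 mm. The networks put the visible top at 298–302 mm, which gives about 225 mm instead. Either way it is well over 190 mm.
- **Everything else:** the other three cartridges look seated in the pictures, though I did not measure their height or tilt. The mug, stapler and pen pot read within about 4 mm of where they started.

**What disagreed**
- **First pinch missed:** it closed on nothing above the drawer handle without touching it. The real fingertips sit about 30 mm higher than the reported TCP suggests. I went 30 mm lower, and allowed for the same offset at the cartridge.
- **Handle detection:** recognise mostly placed the drawer handle tens of mm off, so I used my own triangulation throughout.

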